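# Catch the trimmings-case lid and ease it shut

### The arm

A 6-joint arm with a two-finger parallel gripper is mounted at the origin on the work surface. World frame = base frame: x ahead of the robot, y to its left, z up, the work surface at z = 0. Lengths are in m, angles in degrees, forces in N, time in s.
With the tool pointing down it reaches from about 0.4 to 0.825 m from the base axis. Payload 7 kg.
Tool frame: the origin (TCP) lies at the very end of the fingers, on their centre line; the grasp point (between the pads) lies 19 mm behind it (r.hold_point_z is the distance from the TCP to the grasp point, in m); x points along the fingers, y is the direction in which the jaws open and shut, and the axes are right-handed (so a half turn about x gives the same grasp; the last joint's range is limited). The gripper opens to 88 mm and grips with 3 to 60 N. Pads are 19 mm wide; open, the fingers measure 130 mm over their backs; the gripper's body (78 mm by 193 mm) begins 47 mm behind the grasp point.
Start: joints at [81.251, 20.546, 0.682, 0, -70.136, -16.507], TCP at [0.288, 0.61, 0.227] pointing down, gripper open.
Joint ranges: [-176.03, 176.03], [-82.01, 121.73], [-58.28, 71.71], [-173.87, 95.51], [-174.79, -0.11], [-173.66, 173.66]. Speed limits (degrees/s): [136.94, 136.94, 172.46, 180, 180, 180].

### API

Orientations are given as [roll, pitch, yaw] about the fixed x, y, z axes, in that order (R = Rz(yaw) Ry(pitch) Rx(roll)).
In Python, from plant import r gives the robot as it stands. The module is installed in compiled form; this text tells all that it offers.
- The arm moves only by the shell command python3 -m creep 'ROWS' [FORCE]. ROWS is JSON, a list of rows, each a list of 7 numbers: the turn, a rotation vector about the tool's x, y, z in rad, then the shift along the tool's x, y, z in cm, then the opening in per cent of the stroke, from 0 (shut) to 100 (fully open). In form: [[rx, ry, rz, x, y, z, fingers], ...]. A call has 1 to 8 rows; each row shifts and turns the commanded pose from where the row before left it, along the tool's axes as they then stand; what a row does not reach is not made up. A row lasts 1/10 s, in which the tool goes at most 50 mm and 8.59 degrees, less where a joint would pass 70% of its speed; a pose out of reach is approached as far as the arm can. A call is refused whole if a number of a shift passes 5 or a number of a turn 0.15, either way. A call with a gripper value outside its range is refused whole. The fingers move at their own pace and stop on an object; FORCE is the grip in N (left out, the last holds). Time passes only in rows, so rows that do not move let the fingers close. It gives the time, the measured TCP pose, the force and the opening at its end, in the units of the state.
- r.get_state(): the state, without advancing time (a new reading comes with each control period).
- r.capture(name): name is "side" or "top" or "wrist"; returns (picture, depth): 384x512x3 uint8, blue, green, red; 384x512 float32, m along the optical axis (not along the pixel's ray), 0 where there is no reading.
- r.camera_info(name): a dict with "fovy" (degrees; the focal length in pixels is half the picture's height over the tangent of half this angle, whatever the lens; pixels are square), "cx", "cy" (the principal point, pixels), "camera_from_world" (4x4, takes a point from world to camera coordinates). Camera axes: x right, y down, z forward; pixel columns grow to the right and rows downward; lengths in m; the calibration is good to about 2 mm. A picture is of the moment at which its call begins: read the wrist's pose just before it. camera_info takes no time and is no camera call; for the wrist camera it gives the pose at the moment of the call.
- r.close_job(): hands the job in, once; it reports no verdict.
Trained networks look in the newest picture that a camera, given by its name, has taken for a name from the list of things; names that differ only in an ending like _2 or _b are one class to them, and where a whole thing is asked for, a point or a joint stands for the part that bears it (a point fixed in the world has none). Each returns a list of dicts, best first, with "score" (0 to 1); they miss things now and then, are a little off and sometimes report something else, mostly with a low value. They report only what shows in the picture. A call takes as long as a camera call. They do not tell look-alikes from the thing itself.
- r.look_for(query, camera): "rect" ([left, top, right, bottom] in pixels, round what is visible of it).
- r.masks_of(query, camera): "pixels" (384x512 bool, what is visible of it) and "rect" ([left, top, right, bottom] in pixels, round what is visible of it).
The state is a dict: "time_s": time; "joints": joint angles; "qd": joint speeds; "joint_torque": joint torques, N m; "tcp_pos": TCP position; "eef_rot": TCP orientation; "contact_force": force on the tool from outside, world axes, zero at the start; "moment": the same for the moment, N m; "gripper_width": finger opening in m.
Only numpy, scipy, OpenCV 4.12 (cv2) and the standard library are available. Lean on these libraries where they do the work, as an engineer would, in place of code of your own. Each camera call takes 0.05 s, during which the arm holds its last target. There are 200 camera calls.

### The job

Shut the plywood trimmings case: tip its lid, which leans open past upright, forward over the top with a fingertip, catch it from below on the outside of a finger (or a fingertip) while it is still well open, and lower it slowly on the finger the whole way until it is fully shut, without letting it drop or slap. Do not pinch the lid or press hard on it. Leave the scissors, glue bottle and thread spool where they stand, and finish with the hand clear of everything.

Things in the scene. Friction and masses are not known exactly. Their poses are not given: they have to be found in the camera images.
- case: plywood case fixed to the bench, 130 (x) by 200 (y) by 70 mm high, open top with two dividers; origin at the centre of its underside on the bench, z up. Its +x side carries the hinge, its -x side is the front; the case stands turned about a quarter turn (yaw 1.3 to 1.8), so that the hinge is on the robot's left and the front on its right.
- hinge (a point): middle of the lid's hinge line, at the case's upper rear edge: x +65, y 0, z 70.5 mm in the case frame; the line runs along the case's y. The lid is a plywood plate 130 (hinge to front) by 200 by 8 mm whose underside passes through the hinge line; a lip 70 mm wide, 8 mm thick, sticks out 30 mm from the middle of its free edge.
- lip (a point): centre of the free edge of the lid's lip, half-way through its 8 mm thickness (4 mm from the underside), 160 mm from the hinge. Shut, the lip overhangs the case's front wall by 30 mm, underside 70 mm above the bench, so it can be supported from below to the very end. Open, it stands about 230 mm above the bench.
- lid (a joint): lid angle, rad: 0 shut, 1.57 upright, 1.77 leaning back on its stop (it starts at or near this). It tips with a very small push (under 1 N). The hinge is damped: forward of upright the lid falls at about 0.75 (0.6 to 0.9) rad/s times cos(angle), so about 3 s from 1.45 to 0.6 rad; left alone it slaps shut. Lid about 0.3 kg; about 1.5 N at the lip.
- scissors: loose bystander: scissors lying flat on the bench in front of the case, 195 mm long, 82 mm across the blue loops, 10 mm high; origin under the pivot, blades along +x
- glue: loose bystander: white bottle, 48 mm diameter, 110 mm tall, standing behind the hinge; origin at the centre of its foot
- spool: loose bystander: wooden thread spool, 48 mm diameter, 50 mm tall, standing behind the hinge; origin at the centre of its foot
Mind the look-alikes: they are no part of the job. Several things have the shape of the case; the one meant has the colours described above.

How it is judged (in metres and radians):
On the way, in this order (a step that is already met when the one before it is completed fails the run):
1. the falling lid is caught: it bears on the finger while between 0.3 and 1.3 rad open (value of joint lid between 0.3 and 1.3 rad and contact force between any of the fingers, the arm and lid above 0.2 N), for 0.15 s.
2. the lid is still carried on the finger near the end, between 0.03 and 0.2 rad (value of joint lid between 0.03 and 0.2 rad and contact force between any of the fingers, the arm and lid above 0.2 N), for 0.1 s.
3. the lid is fully shut (value of joint lid below 0.02 rad), for 0.2 s.
At the end, for the whole second after the job is handed in: the lid is shut to within 0.02 rad (3 mm at the lip) and at rest; scissors, bottle and spool are within 20 mm of where they began (value of joint lid below 0.02 rad and velocity of joint lid between -0.05 and 0.05 rad/s and distance of each of scissors, glue, spool from where it was at the start of the episode below 0.02 m); the robot touches nothing.
It fails at once if the lid slaps: it closes faster than 0.5 rad/s within the last 0.12 rad (value of joint lid below 0.12 rad and velocity of joint lid below -0.5 rad/s).
It fails at once if the lid is pinched or pressed hard (over 18 N) (contact force between any of the fingers, the arm and lid above 18 N).
It fails at once if the scissors is disturbed (moved over 20 mm) (distance of scissors from where it was at the start of the episode above 0.02 m).
It fails at once if the glue is disturbed (moved over 20 mm) (distance of glue from where it was at the start of the episode above 0.02 m).
It fails at once if the spool is disturbed (moved over 20 mm) (distance of spool from where it was at the start of the episode above 0.02 m).
It also fails if it takes over 58 s, if anything falls off the work surface, if the arm or the gripper's body presses on something with over 40 N, if the wrist force passes 120 N, or if a joint passes its speed limit or range.

## Working session

There is one attempt and no reset: what is moved stays moved. The work goes in short steps, Python scripts to look and compute and a shell command to move; the robot and the scene stay as the last step left them, time stands still between calls to the robot, and variables do not carry over. Pictures are saved under pics/ and viewed, about 8 in all and at most 12, crops included, and the job is handed in when it is done.

```bash
mkdir -p pics; cat > h.py <<'E'
import numpy as np,cv2
from plant import r
from scipy.spatial.transform import Rotation as R
def cloud(name,depth):
    i=r.camera_info(name);h,w=depth.shape;f=h/2/np.tan(np.radians(i["fovy"])/2)
    v,u=np.mgrid[:h,:w];p=np.stack([(u-i["cx"])/f*depth,(v-i["cy"])/f*depth,depth],-1)
    T=np.linalg.inv(i["camera_from_world"]);return p@T[:3,:3].T+T[:3,3]
E
python3 - <<'E'
from h import *
s=r.get_state();print(s)
ims=[]
for c in("top","side"):
    im,d=r.capture(c);ims.append(im);P=cloud(c,d);np.save(c+".npy",P)
    for q in("case","lid","lip","scissors","glue","spool"):
        for m in r.masks_of(q,c)[:3]:
            k=m["pixels"]&(d>0);p=P[k]
            if len(p):print(c,q,round(m["score"],2),np.round(m["rect"]),np.round(np.median(p,0),3),np.round(np.percentile(p,3,0),3),np.round(np.percentile(p,97,0),3))
cv2.imwrite("pics/a.png",ims[0]);cv2.imwrite("pics/b.png",ims[1])
E
```

```text
{'time_s': 0.0, 'joints': array([ 8.12506745e+01,  2.05885348e+01,  6.33808739e-01, -2.04282512e-02,
       -7.01361395e+01, -1.65073759e+01]), 'qd': array([ 0.03306955, -0.01275086,  0.07152994, -0.01432861,  0.00692974,
       -0.08728384]), 'joint_torque': array([ 1.88911377e-03, -5.82719994e+01,  2.93042582e+01,  6.99693426e+00,
        6.73938019e-03, -1.76447916e-04]), 'tcp_pos': array([0.2878133 , 0.61001784, 0.22565472]), 'eef_rot': array([  94.5752782 ,   89.90712656, -110.6883797 ]), 'contact_force': array([-0.18583944, -0.08514029,  0.2965113 ]), 'moment': array([ 0.02148672, -0.0451239 ,  0.03704627]), 'gripper_width': 0.08735834122534103}
top case 0.85 [164. 105. 278. 224.] [0.582 0.145 0.058] [0.484 0.044 0.005] [0.683 0.208 0.214]
top case 0.85 [318. 210. 414. 317.] [ 0.403 -0.136  0.078] [ 0.311 -0.218  0.05 ] [ 0.498 -0.069  0.081]
top case 0.78 [139. 250. 230. 361.] [0.311 0.207 0.078] [0.219 0.131 0.039] [0.407 0.278 0.081]
top lid 0.92 [324. 206. 413. 314.] [ 0.403 -0.141  0.078] [ 0.312 -0.218  0.075] [ 0.496 -0.075  0.081]
top lid 0.83 [141. 253. 227. 362.] [0.3
[... 1049 characters left out ...]
e lid 0.84 [ 89. 164. 186. 213.] [0.31  0.195 0.08 ] [0.221 0.121 0.074] [0.408 0.273 0.082]
side lid 0.79 [173. 229. 307. 318.] [ 0.397 -0.155  0.08 ] [ 0.311 -0.226  0.077] [ 0.497 -0.081  0.081]
side lid 0.78 [201. 102. 270. 181.] [0.565 0.184 0.144] [0.479 0.16  0.075] [0.666 0.209 0.219]
side lip 0.91 [ 88. 162. 188. 215.] [0.308 0.195 0.08 ] [0.22  0.121 0.075] [0.406 0.271 0.082]
side lip 0.88 [201. 105. 268. 182.] [0.565 0.184 0.144] [0.479 0.16  0.076] [0.667 0.209 0.219]
side lip 0.87 [174. 228. 310. 317.] [ 0.397 -0.154  0.08 ] [ 0.311 -0.225  0.078] [ 0.497 -0.08   0.081]
side scissors 0.65 [300. 203. 376. 247.] [ 0.719 -0.086  0.008] [ 0.599 -0.118  0.002] [ 0.782 -0.04   0.012]
```

View pics/a.png

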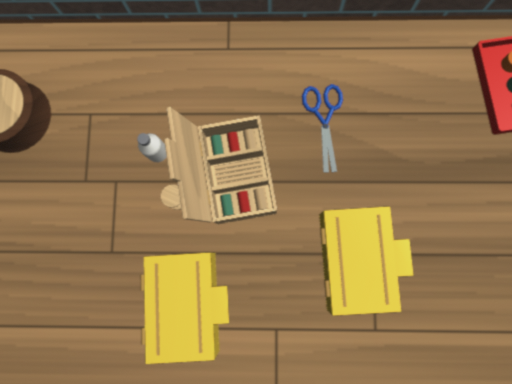

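View pics/b.png

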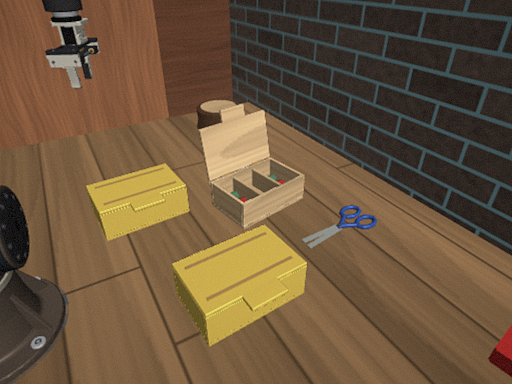

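The open plywood case is centred near (235,170) in the top view, with its lid at left leaning toward the glue (150,145) and spool (172,196). The yellow look-alikes are shut. Next I fit the case and lid.

```bash
python3 - <<'E'
from h import *
for c in("top","side"):
    P=np.load(c+".npy").reshape(-1,3)
    m=(P[:,0]>.45)&(P[:,0]<.71)&(P[:,1]>0.0)&(P[:,1]<.235)&np.isfinite(P).all(1)
    Q=P[m]
    L=Q[(Q[:,2]>.09)]
    # ransac-ish plane fit
    ok=np.ones(len(L),bool)
    for _ in range(8):
        ce=L[ok].mean(0);n=np.linalg.svd(L[ok]-ce,full_matrices=False)[2][2];ok=abs((L-ce)@n)<.003
    n*=-np.sign(n[1])
    print(c,"lid n",n.round(4),"c",ce.round(4),ok.sum(),len(L),"zmax",L[ok][:,2].max(),"elev",np.degrees(np.arctan2(n[2],-n[1])))
    yaw=np.arctan2(n[1],n[0]);print("front dir deg",np.degrees(yaw), "case yaw",yaw+np.pi)
    up=L[ok][L[ok][:,2]>.213];print("lip pts",len(up),up.mean(0).round(4),up.min(0).round(4),up.max(0).round(4))
    rim=Q[(Q[:,2]>.064)&(Q[:,2]<.074)&(Q[:,1]<.2)]
    rect=cv2.minAreaRect((rim[:,:2]*1000).astype(np.float32));print("rim",rect,len(rim))
    print(cv2.boxPoints(rect).round(0).tolist())
    # point on lid plane at z=.0705
    h=n.copy();h[2]=0;h/=np.linalg.norm(h)
    t=(n@ce-n[2]*.0705-n[:2]@ce[:2])/(h@n);print("hinge pt",ce[:2]+t*h[:2])
E
```

```text
top lid n [ 0.1766 -0.963   0.2034] c [0.5693 0.1889 0.1594] 2732 2972 zmax 0.22950300532901624 elev 11.927360846218777
front dir deg -79.6115250573103 case yaw 1.7521094188057609
lip pts 227 [0.5687 0.2024 0.2223] [0.5349 0.1939 0.2131] [0.603  0.2118 0.2295]
rim ((586.9560546875, 108.30354309082031), (201.0707550048828, 132.12686157226562), 10.188155174255371) 1184
[[476.0, 156.0], [500.0, 25.0], [698.0, 61.0], [674.0, 191.0]]
hinge pt [0.57263423 0.17075297]
side lid n [ 0.1766 -0.9641  0.1985] c [0.5677 0.1857 0.1529] 3092 3190 zmax 0.22902490691660293 elev 11.633732863728591
front dir deg -79.62223828796245 case yaw 1.7519224376573554
lip pts 159 [0.5691 0.2    0.2212] [0.5357 0.1913 0.213 ] [0.6046 0.2085 0.229 ]
rim ((588.1278686523438, 107.16664123535156), (201.2981414794922, 135.43885803222656), 10.253019332885742) 831
[[477.0, 156.0], [501.0, 23.0], [699.0, 58.0], [675.0, 192.0]]
hinge pt [0.57066817 0.1692906 ]
```

```bash
cat >> h.py <<'E'
H=np.array([.5755,.172,0]);f=np.array([.180,-.9837,0]);a=np.array([.9837,.180,0]);k=np.array([0,0,1.])
B=np.stack([f,a,k],1)
def ori(al,sg):
    al=np.radians(al);d=-f*np.cos(al)-k*np.sin(al);y=sg*a
    return R.from_matrix(np.stack([d,y,np.cross(d,y)],1))
def st():
    s=r.get_state();return s,s["tcp_pos"],R.from_euler("xyz",s["eef_rot"],degrees=True)
def show():
    s,p,q=st();d=q.as_matrix()[:,0]
    print("t %.2f"%s["time_s"],"pqz mm",(B.T@(p-H)*1000).round(1),"alpha %.1f"%np.degrees(np.arcsin(-d[2])),"F(f,a,z)",(B.T@s["contact_force"]).round(2),"J",s["joints"].round(0),"w",round(s["gripper_width"],3))
def goto(p,q,z,al,sg):
    "shift (cm, tool axes as they stand now) and turn (rad, tool axes); then shift in the goal's axes"
    s,x,o=st();g=H+B@np.array([p,q,z])/1000;O=ori(al,sg)
    print((p,q,z,al,sg),"shift now-axes",(o.inv().apply(g-x)*100).round(2),"goal-axes",(O.inv().apply(g-x)*100).round(2),"turn",(o.inv()*O).as_rotvec().round(3))
def lid():
    im,d=r.capture("side");L=cloud("side",d).reshape(-1,3);L=(L-H)@B
    L=L[(abs(L[:,1])<.095)&(L[:,0]>-.06)&(L[:,0]<.165)&(L[:,2]>.082)]
    # robust angle about the hinge by histogram of the polar angle (outer/inner face)
    th=np.arctan2(L[:,2]-.0705,L[:,0]);rr=np.hypot(L[:,0],L[:,2]-.0705);m=(rr>.05)&(rr<.135)
    if m.sum()<20:print("lid: few points");return im
    h,e=np.histogram(th[m],60,(0,2));i=h.argmax();c=e[i]+.017;print("lid angle ~%.3f"%np.median(th[m][abs(th[m]-c)<.05]),m.sum(),h.max());return im
E
python3 - <<'E'
from h import *
show();lid()
for sg in(1,-1):goto(230,0,250,30,sg)
print(st()[2].as_matrix().round(2))
E
```

```text
t 0.70 pqz mm [-483.1 -203.9  226.6] alpha 90.0 F(f,a,z) [-0.42  0.44  0.39] J [ 81.  21.   1.  -0. -70. -17.] w 0.088
lid angle ~1.752 2044 1496
(230, 0, 250, 30, 1) shift now-axes [ -2.34  46.09 -58.11] goal-axes [-62.92  20.39  33.62] turn [-1.953  0.579 -1.127]
(230, 0, 250, 30, -1) shift now-axes [ -2.34  46.09 -58.11] goal-axes [-62.92 -20.39 -33.62] turn [ 0.858 -0.965 -0.495]
[[ 0.   -0.43 -0.9 ]
 [ 0.   -0.9   0.43]
 [-1.   -0.   -0.  ]]
```

```bash
python3 -m creep '[[0,0,0,-5,0,0,0],[0,0,0,-5,0,0,0],[0,0,0,-1,3,-3.8,0],[0,0,0,0,3,-3.8,0],[0,0,0,0,3,-3.8,0],[0,0,0,0,3,-3.8,0],[0,0,0,0,3,-3.8,0],[0,0,0,0,3,-3.8,0]]' 10
python3 -m creep '[[0,0,0,0,3,-3.8,0],[0,0,0,0,3,-3.8,0],[0,0,0,0,3,-3.8,0],[0,0,0,0,3,-3.8,0],[0,0,0,0,3,-3.8,0],[0,0,0,0,3,-3.8,0],[0,0,0,0,3,-3.8,0],[0,0,0,0,3,-3.8,0]]'
python3 - <<'E'
from h import *
show();goto(230,0,250,30,-1)
E
```

```text
time_s: 1.55
tcp_pos: [0.4178, 0.3485, 0.3369]
eef_rot: [-98.1, 90.0, 56.7]
contact_force: [1.2, 0.2, 0.5]
gripper_width: 0.0293
time_s: 2.35
tcp_pos: [0.5905, 0.0017, 0.3369]
eef_rot: [-135.3, 90.0, 19.4]
contact_force: [0.7, 0.8, 0.6]
gripper_width: 0.0005
t 2.35 pqz mm [170.3 -15.9 336.9] alpha 90.0 F(f,a,z) [-0.62  0.86  0.6 ] J [ 19.  10.   0.  -0. -80.  46.] w 0.0
(230, 0, 250, 30, -1) shift now-axes [ 8.69  3.94 -4.77] goal-axes [ -0.83  -1.59 -10.52] turn [ 0.859 -0.965 -0.495]
```

```bash
python3 -m creep '[[0.086,-0.0965,-0.0495,0,4,-4.7,0],[0.086,-0.0965,-0.0495,0,0,0,0],[0.086,-0.0965,-0.0495,0,0,0,0],[0.086,-0.0965,-0.0495,0,0,0,0],[0.086,-0.0965,-0.0495,0,0,0,0],[0.086,-0.0965,-0.0495,0,0,0,0],[0.086,-0.0965,-0.0495,0,0,0,0],[0.086,-0.0965,-0.0495,0,0,0,0]]'
python3 -m creep '[[0.086,-0.0965,-0.0495,0,0,0,0],[0.086,-0.0965,-0.0495,0,0,0,0],[0,0,0,0,0,0,0]]'
python3 - <<'E'
from h import *
show();goto(230,0,250,30,-1);goto(200,0,70,30,-1)
cv2.imwrite("pics/c.png",lid())
E
```

```text
time_s: 3.15
tcp_pos: [0.6111, -0.0423, 0.3365]
eef_rot: [-6.0, 41.1, 106.5]
contact_force: [-0.8, -0.6, -1.0]
gripper_width: 0.0
time_s: 3.45
tcp_pos: [0.6098, -0.0443, 0.3336]
eef_rot: [0.6, 29.7, 100.2]
contact_force: [0.2, 0.6, -0.5]
gripper_width: 0.0005
t 3.45 pqz mm [219.   -5.2 333.6] alpha 29.7 F(f,a,z) [-0.52  0.34 -0.54] J [ -20.   31.   26.  -55. -113.   20.] w 0.0
(230, 0, 250, 30, -1) shift now-axes [ 3.18 -0.6  -7.8 ] goal-axes [ 3.22 -0.52 -7.79] turn [-0.011  0.006  0.002]
(200, 0, 70, 30, -1) shift now-axes [ 14.69  -0.73 -21.96] goal-axes [ 14.82  -0.52 -21.88] turn [-0.011  0.006  0.002]
lid angle ~1.751 2044 1508
```

View pics/c.png

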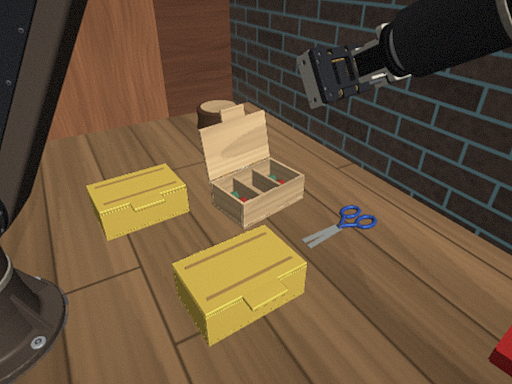

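The picture shows the closed hand in front of the case at (345,75), arm clear. Now I test that the low end pose is reachable in front of the lip.

```bash
python3 -m creep '[[0,0,0,2.45,-0.1,-3.65,0],[0,0,0,2.45,-0.1,-3.65,0],[0,0,0,2.45,-0.1,-3.65,0],[0,0,0,2.45,-0.1,-3.65,0],[0,0,0,2.45,-0.1,-3.65,0],[0,0,0,2.45,-0.1,-3.65,0],[0,0,0,0,0,0,0]]'
python3 - <<'E'
from h import *
show()
im=r.capture("side")[0];cv2.imwrite("pics/d.png",im)
goto(40,0,300,30,-1)
goto(40,0,300,50,-1)
E
```

```text
time_s: 4.2
tcp_pos: [0.6105, -0.0211, 0.0682]
eef_rot: [0.6, 29.8, 100.8]
contact_force: [-0.2, 0.3, -0.6]
gripper_width: 0.0006
t 4.20 pqz mm [196.2  -0.3  68.2] alpha 29.8 F(f,a,z) [-0.32 -0.12 -0.6 ] J [-18.  45.  14. -50. -95.  41.] w 0.001
(40, 0, 300, 30, -1) shift now-axes [ 2.26  0.18 27.65] goal-axes [ 2.22  0.09 27.65] turn [-0.003  0.001 -0.004]
(40, 0, 300, 50, -1) shift now-axes [ 2.26  0.18 27.65] goal-axes [-7.37  0.09 26.75] turn [-0.003  0.35  -0.005]
```

View pics/d.png

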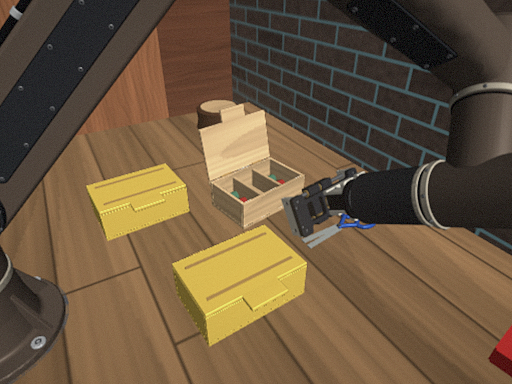

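```bash
python3 -m creep '[[0,0,0,0.4,0,4.6,0],[0,0,0,0.4,0,4.6,0],[0,0,0,0.4,0,4.6,0],[0,0,0,0.4,0,4.6,0],[0,0,0,0.4,0,4.6,0],[0,0.117,0,0.4,0,4.6,0],[0,0.117,0,0,0,0,0],[0,0.117,0,0,0,0,0]]'
python3 - <<'E'
from h import *
show();goto(-85,0,245,50,-1);goto(-70,0,220,50,-1)
E
```

```text
time_s: 5.05
tcp_pos: [0.5857, 0.1329, 0.3083]
eef_rot: [-1.0, 50.5, 99.6]
contact_force: [-1.1, -0.3, -0.7]
gripper_width: 0.0004
t 5.05 pqz mm [ 40.3   3.  308.3] alpha 50.5 F(f,a,z) [ 0.07 -1.14 -0.65] J [  4.  16.  10. -39. -88.  10.] w 0.0
(-85, 0, 245, 50, -1) shift now-axes [12.85  0.37  5.64] goal-axes [12.9   0.3   5.53] turn [ 0.007 -0.009  0.009]
(-70, 0, 220, 50, -1) shift now-axes [13.82  0.4   2.9 ] goal-axes [13.85  0.3   2.77] turn [ 0.007 -0.009  0.009]
```

```bash
python3 -m creep '[[0,0,0,1,0.1,4,0],[0,0,0,4,0.1,1.6,0],[0,0,0,4,0.1,0,0],[0,0,0,3.9,0,0,0],[0,0,0,0,0,0,0],[0,0,0,0,0,0,0]]'
python3 - <<'E'
from h import *
show();goto(-70,0,220,50,-1)
im=lid();cv2.imwrite("pics/e.png",cv2.resize(im[40:240,130:400],None,fx=2.5,fy=2.5))
E
```

```text
time_s: 5.65
tcp_pos: [0.5595, 0.2565, 0.2409]
eef_rot: [-0.3, 50.1, 100.2]
contact_force: [0.1, -0.8, 0.7]
gripper_width: 0.0009
t 5.65 pqz mm [-86.   -0.5 240.9] alpha 50.1 F(f,a,z) [ 0.75 -0.08  0.66] J [ 16.  17.   1. -41. -75.   6.] w 0.001
(-70, 0, 220, 50, -1) shift now-axes [ 0.57 -0.04 -2.57] goal-axes [ 0.57 -0.05 -2.57] turn [ 0.003 -0.002  0.002]
lid angle ~1.752 2041 1463
```

View pics/e.png

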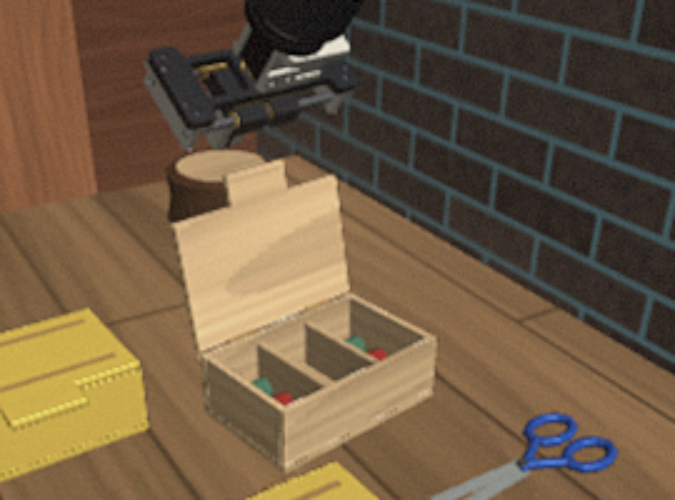

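The hand is behind and above the lip (lip at (255,180) in the crop), with the fingers hidden by the hand body. Now a gentle push forward.

```bash
python3 -m creep '[[0,0,0,0.6,0,-2.6,0],[0,0,0,-0.64,0,-0.77,0],[0,0,0,-0.64,0,-0.77,0],[0,0,0,-0.64,0,-0.77,0],[0,0,0,0,0,0,0]]'
python3 - <<'E'
from h import *
show();lid()
E
```

```text
time_s: 6.2
tcp_pos: [0.569, 0.209, 0.2188]
eef_rot: [-0.2, 50.1, 100.1]
contact_force: [0.1, 0.1, 1.9]
gripper_width: 0.0003
t 6.20 pqz mm [-37.6   0.3 218.8] alpha 50.1 F(f,a,z) [-0.05  0.07  1.94] J [ 11.  19.   1. -41. -76.  11.] w 0.0
lid angle ~1.598 1963 1046
```

```bash
python3 -m creep '[[0,0,0,-0.64,0,-0.77,0],[0,0,0,-0.64,0,-0.77,0],[0,0,0,-0.64,0,-0.77,0],[0,0,0,-1,0,3,0],[0,0,0,-4.5,0,0.5,0],[0,0,0,-4.5,0,0,0],[0,-0.117,0,-3.1,0,-3.7,0],[0,-0.117,0,-3.5,0,-3.3,0]]'
python3 - <<'E'
from h import *
show();lid();goto(165,0,260,30,-1);goto(160,0,175,30,-1);goto(98,0,180,30,-1)
E
```

```text
time_s: 7.05
tcp_pos: [0.5974, 0.0492, 0.3192]
eef_rot: [-0.5, 36.6, 100.2]
contact_force: [1.8, 2.4, -0.6]
gripper_width: 0.0002
t 7.05 pqz mm [124.8  -0.6 319.2] alpha 36.6 F(f,a,z) [-2.    2.22 -0.62] J [ -11.   24.   17.  -50. -102.   19.] w 0.0
lid angle ~1.369 1739 981
(165, 0, 260, 30, -1) shift now-axes [ 0.78 -0.33 -5.61] goal-axes [ 0.17 -0.26 -5.67] turn [-0.014 -0.108  0.005]
(160, 0, 175, 30, -1) shift now-axes [  6.2   -0.41 -12.18] goal-axes [  4.85  -0.26 -12.78] turn [-0.014 -0.108  0.005]
(98, 0, 180, 30, -1) shift now-axes [10.91 -0.33 -8.12] goal-axes [ 9.97 -0.26 -9.25] turn [-0.014 -0.108  0.005]
```

```bash
python3 -m creep '[[0,-0.108,0,0.4,-0.2,-4.8,0],[0,0,0,2.2,0,-4,0],[0,0,0,2.2,0,-4,0],[0,0,0,2.6,0,1.8,0],[0,0,0,2.5,0,1.7,0],[0,0,0,0,0,0,0]]'
python3 - <<'E'
from h import *
show();cv2.imwrite("pics/f.png",lid())
E
```

```text
time_s: 7.7
tcp_pos: [0.592, 0.0851, 0.187]
eef_rot: [0.2, 30.5, 100.5]
contact_force: [-0.9, -0.2, 0.3]
gripper_width: 0.0003
t 7.70 pqz mm [ 88.4   0.6 187. ] alpha 30.5 F(f,a,z) [ 0.01 -0.96  0.27] J [-10.  32.   9. -54. -94.  31.] w 0.0
lid angle ~1.298 975 557
```

```bash
python3 -m creep '[[0,0,0,0,0,0,0],[0,0,0,0,0,0,0],[0,0,0,0,0,0,0],[0,0,0,0,0,0,0],[0,0,0,0,0,0,0],[0,0,0,0,0,0,0],[0,0,0,0,0,0,0],[0,0,0,0,0,0,0]]'
python3 - <<'E'
from h import *
show();im=lid();cv2.imwrite("pics/f.png",im)
E
```

```text
time_s: 8.55
tcp_pos: [0.5927, 0.0829, 0.1873]
eef_rot: [0.1, 30.5, 100.3]
contact_force: [1.0, 0.3, 0.5]
gripper_width: 0.0005
t 8.55 pqz mm [ 90.8   0.9 187.3] alpha 30.5 F(f,a,z) [-0.12  1.    0.52] J [-11.  32.   9. -54. -94.  31.] w 0.0
lid angle ~1.136 770 449
```

```bash
python3 -m creep '[[0,0,0,0,0,0,0],[0,0,0,0,0,0,0],[0,0,0,0,0,0,0],[0,0,0,0,0,0,0],[0,0,0,0,0,0,0],[0,0,0,0,0,0,0],[0,0,0,0,0,0,0],[0,0,0,0,0,0,0]]'
python3 - <<'E'
from h import *
show();im=lid();cv2.imwrite("pics/f.png",im)
E
```

```text
time_s: 9.4
tcp_pos: [0.5928, 0.0828, 0.1873]
eef_rot: [0.1, 30.5, 100.3]
contact_force: [-0.3, -1.0, 0.1]
gripper_width: 0.0006
t 9.40 pqz mm [ 90.9   0.9 187.3] alpha 30.5 F(f,a,z) [ 0.94 -0.48  0.08] J [-11.  32.   9. -54. -94.  31.] w 0.001
lid angle ~0.968 544 277
```

View pics/f.png

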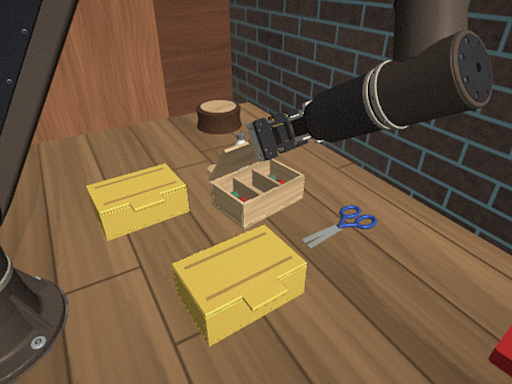

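The lid leans on the fingers near (250,155). I'll hold 0.4 s to check that it has stopped.

```bash
python3 -m creep '[[0,0,0,0,0,0,0],[0,0,0,0,0,0,0],[0,0,0,0,0,0,0],[0,0,0,0,0,0,0]]'
python3 - <<'E'
from h import *
show();lid();show();r.capture("top");show()
for th in(.8,.6,.45,.3,.2,.1,.03,-.05):
    # corner contact at s=150 while th>alpha, else lip edge (s=158) on the finger's top face, tip 20 mm in
    al=np.radians(30.5);d=np.array([-np.cos(al),-np.sin(al)]);u=np.array([-np.sin(al),np.cos(al)])
    w=np.clip((.7-th)/.4,0,1);s=150+w*10;t=w*20
    c=np.array([s*np.cos(th),70.5+s*np.sin(th)])+t*d-9.5*u;print(th,c.round(1))
E
```

```text
time_s: 9.85
tcp_pos: [0.5928, 0.0828, 0.1873]
eef_rot: [0.1, 30.5, 100.3]
contact_force: [0.4, -0.7, -0.6]
gripper_width: 0.0004
t 9.85 pqz mm [ 90.8   0.9 187.3] alpha 30.5 F(f,a,z) [ 0.73  0.24 -0.65] J [-11.  32.   9. -54. -94.  31.] w 0.0
lid angle ~0.969 541 315
t 9.90 pqz mm [ 90.8   0.9 187.3] alpha 30.5 F(f,a,z) [ 0.25  0.43 -0.47] J [-11.  32.   9. -54. -94.  31.] w 0.0
t 9.95 pqz mm [ 90.8   0.9 187.3] alpha 30.5 F(f,a,z) [-0.14 -0.26 -1.4 ] J [-11.  32.   9. -54. -94.  31.] w 0.0
0.8 [109.3 169.9]
0.6 [126.4 145.9]
0.45 [134.7 123.9]
0.3 [140.4  99.4]
0.2 [144.4  84. ]
0.1 [146.8  68.1]
0.03 [147.5  57. ]
-0.05 [147.4  44.2]
```

```bash
python3 -m creep '[[0,0,0,-0.12,0,-0.4,0],[0,0,0,-0.12,0,-0.4,0],[0,0,0,-0.12,0,-0.4,0],[0,0,0,-0.12,0,-0.4,0],[0,0,0,-0.12,0,-0.4,0],[0,0,0,-0.12,0,-0.4,0],[0,0,0,-0.04,0,-0.49,0],[0,0,0,-0.04,0,-0.49,0]]'
python3 - <<'E'
from h import *
show();lid();goto(126.4,0,145.9,30.5,-1)
E
```

```text
time_s: 10.75
tcp_pos: [0.5971, 0.0589, 0.1619]
eef_rot: [0.1, 30.5, 100.3]
contact_force: [0.2, -1.0, -0.1]
gripper_width: 0.0011
t 10.75 pqz mm [115.1   0.9 161.9] alpha 30.5 F(f,a,z) [ 1.03  0.01 -0.11] J [-12.  35.   9. -53. -95.  33.] w 0.001
lid angle ~0.742 254 206
(126.4, 0, 145.9, 30.5, -1) shift now-axes [-0.17  0.06 -1.86] goal-axes [-0.17  0.07 -1.86] turn [-0.003 -0.     0.   ]
```

```bash
python3 -m creep '[[0,0,0,-0.04,0,-0.47,0],[0,0,0,-0.04,0,-0.47,0],[0,0,0,-0.04,0,-0.47,0],[0,0,0,-0.04,0,-0.47,0],[0,0,0,0.08,0,-0.45,0],[0,0,0,0.08,0,-0.45,0],[0,0,0,0.08,0,-0.45,0],[0,0,0,0.08,0,-0.45,0]]'
python3 - <<'E'
from h import *
show();lid()
for g in((134.7,0,123.9),(140.4,0,99.4),(144.4,0,84)):goto(*g,30.5,-1)
E
```

```text
time_s: 11.6
tcp_pos: [0.6001, 0.0421, 0.1294]
eef_rot: [0.1, 30.5, 100.3]
contact_force: [0.6, -0.2, -0.1]
gripper_width: 0.0004
t 11.60 pqz mm [132.3   0.8 129.4] alpha 30.5 F(f,a,z) [ 0.32  0.52 -0.15] J [-13.  38.  10. -52. -94.  36.] w 0.0
lid angle ~0.580 238 77
(134.7, 0, 123.9, 30.5, -1) shift now-axes [ 0.04  0.06 -0.52] goal-axes [ 0.04  0.06 -0.52] turn [-0.003 -0.     0.   ]
(140.4, 0, 99.4, 30.5, -1) shift now-axes [ 0.79  0.05 -2.92] goal-axes [ 0.79  0.06 -2.92] turn [-0.003 -0.     0.   ]
(144.4, 0, 84, 30.5, -1) shift now-axes [ 1.23  0.04 -4.45] goal-axes [ 1.23  0.06 -4.45] turn [-0.003 -0.     0.   ]
```

```bash
cat >> h.py <<'E'
def lidtop():
    im,d=r.capture("top");L=cloud("top",d).reshape(-1,3);L=(L-H)@B
    for lo,hi in((-.095,-.03),(.03,.095)):
        m=(L[:,1]>lo)&(L[:,1]<hi)&(L[:,0]>.01)&(L[:,0]<.125)&(L[:,2]>.072)&(L[:,2]<.2);Q=L[m]
        if len(Q)<30:print("few",len(Q));continue
        th=np.arctan2(Q[:,2]-.0705,Q[:,0])-np.arcsin(np.clip(.008/np.hypot(Q[:,0],Q[:,2]-.0705),0,1))
        print("top: lid angle med %.3f"%np.median(th),"iqr %.3f"%np.subtract(*np.percentile(th,[75,25])),len(Q))
    return im
E
python3 -m creep '[[0,0,0,0.13,0,-0.48,0],[0,0,0,0.13,0,-0.48,0],[0,0,0,0.13,0,-0.48,0],[0,0,0,0.13,0,-0.48,0],[0,0,0,0.13,0,-0.48,0],[0,0,0,0.13,0,-0.48,0]]'
python3 - <<'E'
from h import *
show();cv2.imwrite("pics/g.png",cv2.resize(lidtop()[80:280,120:390],None,fx=2.5,fy=2.5))
for g in((144.4,0,84),(146.8,0,68),(147.4,0,44)):goto(*g,30.5,-1)
E
```

```text
time_s: 12.25
tcp_pos: [0.6014, 0.0342, 0.1005]
eef_rot: [0.1, 30.5, 100.3]
contact_force: [-0.1, 0.0, -0.4]
gripper_width: 0.0004
t 12.25 pqz mm [140.2   0.7 100.5] alpha 30.5 F(f,a,z) [-0.02 -0.09 -0.44] J [-14.  40.   9. -52. -93.  38.] w 0.0
few 0
top: lid angle med 0.311 iqr 0.026 1404
(144.4, 0, 84, 30.5, -1) shift now-axes [ 0.44  0.05 -1.56] goal-axes [ 0.44  0.05 -1.56] turn [-0.003 -0.     0.   ]
(146.8, 0, 68, 30.5, -1) shift now-axes [ 1.05  0.05 -3.06] goal-axes [ 1.05  0.05 -3.06] turn [-0.003 -0.     0.   ]
(147.4, 0, 44, 30.5, -1) shift now-axes [ 2.21  0.04 -5.16] goal-axes [ 2.21  0.05 -5.16] turn [-0.003 -0.     0.   ]
```

View pics/g.png

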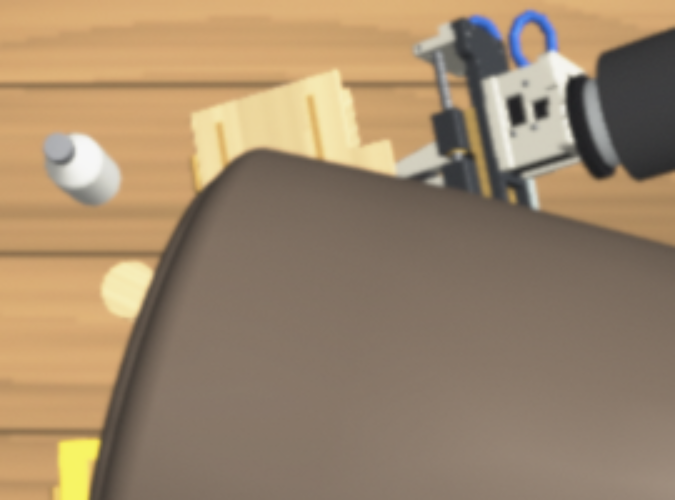

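The top view shows the lid nearly down at (280,120), with the lip (380,160) resting on the fingers and glue and spool in place. The measured 0.31 rad agrees with the finger model.

```bash
python3 -m creep '[[0,0,0,0.11,0,-0.39,0],[0,0,0,0.11,0,-0.39,0],[0,0,0,0.11,0,-0.39,0],[0,0,0,0.11,0,-0.39,0],[0,0,0,0.14,0,-0.29,0],[0,0,0,0.14,0,-0.29,0],[0,0,0,0.14,0,-0.29,0]]'
python3 - <<'E'
from h import *
show();lidtop()
E
python3 -m creep '[[0,0,0,0.14,0,-0.25,0],[0,0,0,0.14,0,-0.25,0],[0,0,0,0.14,0,-0.25,0],[0,0,0,0.14,0,-0.25,0]]'
python3 - <<'E'
from h import *
show();lidtop();goto(147.4,0,44,30.5,-1)
E
```

```text
time_s: 13.0
tcp_pos: [0.6024, 0.0294, 0.0754]
eef_rot: [0.1, 30.5, 100.3]
contact_force: [-0.6, -1.3, -1.5]
gripper_width: 0.0004
t 13.00 pqz mm [145.1   0.8  75.4] alpha 30.5 F(f,a,z) [ 1.15 -0.8  -1.47] J [-14.  42.   9. -52. -92.  40.] w 0.0
few 0
top: lid angle med 0.154 iqr 0.047 467
time_s: 13.45
tcp_pos: [0.6024, 0.0293, 0.064]
eef_rot: [0.1, 30.5, 100.3]
contact_force: [0.7, -1.4, -1.1]
gripper_width: 0.0003
t 13.45 pqz mm [145.3   0.7  64. ] alpha 30.5 F(f,a,z) [ 1.52  0.43 -1.05] J [-14.  43.   9. -52. -91.  41.] w 0.0
few 0
top: lid angle med 0.076 iqr 0.074 307
(147.4, 0, 44, 30.5, -1) shift now-axes [ 0.8   0.06 -1.79] goal-axes [ 0.8   0.06 -1.79] turn [-0.002 -0.     0.   ]
```

```bash
python3 -m creep '[[0,0,0,0.08,0,-0.22,0],[0,0,0,0.08,0,-0.22,0],[0,0,0,0.08,0,-0.22,0],[0,0,0,0.08,0,-0.22,0],[0,0,0,0.08,0,-0.22,0],[0,0,0,0.08,0,-0.22,0],[0,0,0,0.08,0,-0.22,0],[0,0,0,0.08,0,-0.22,0]]'
python3 - <<'E'
from h import *
show();lidtop()
E
```

```text
time_s: 14.3
tcp_pos: [0.603, 0.0259, 0.0458]
eef_rot: [0.1, 30.5, 100.3]
contact_force: [0.1, -0.7, 0.6]
gripper_width: 0.0005
t 14.30 pqz mm [148.7   0.7  45.8] alpha 30.5 F(f,a,z) [ 0.76 -0.01  0.63] J [-14.  45.   9. -51. -90.  42.] w 0.001
few 0
top: lid angle med -0.013 iqr 0.078 462
```

```bash
python3 -m creep '[[0,0,0,-0.9,0,-0.5,0],[0,0,0,-1.7,0,-1,0],[0,0,0,-2.6,0,-1.5,0],[0,0,0,-2.6,0,-1.4,0],[0,0,0,-2,0,3.4,0],[0,0,0,-2,0,3.4,0],[0,0,0,-2,0,3.4,0],[0,0,0,-2,0,3.4,0]]'
python3 -m creep '[[0,0,0,-2.5,0,3,0],[0,0,0,-2.5,0,3,0],[0,0,0,-2.5,0,3,0],[0,0,0,0,0,0,0],[0,0,0,0,0,0,0]]'
python3 - <<'E'
from h import *
show();ims=[]
for c in("side","top"):
    im,d=r.capture(c);P=cloud(c,d)
    for q in("lid","scissors","glue","spool"):
        for m in r.masks_of(q,c)[:3]:
            k_=m["pixels"]&(d>0);p=P[k_]
            if len(p):print(c,q,round(m["score"],2),np.round(np.median(p,0),3),np.round(np.percentile(p,3,0),3),np.round(np.percentile(p,97,0),3))
    L=(P.reshape(-1,3)-H)@B;m=(abs(L[:,1])<.095)&(L[:,0]>.02)&(L[:,0]<.15)&(L[:,2]>.06)&(L[:,2]<.1);Q=L[m]
    if len(Q)>30:print(c,"z at front",np.median(Q[Q[:,0]>.1][:,2]),"slope",np.polyfit(Q[:,0],Q[:,2],1),len(Q))
    ims.append(im)
cv2.imwrite("pics/h.png",ims[0])
E
```

```text
time_s: 15.15
tcp_pos: [0.6191, -0.0641, 0.2068]
eef_rot: [0.1, 30.6, 100.3]
contact_force: [1.1, -0.4, 0.3]
gripper_width: 0.0006
time_s: 15.65
tcp_pos: [0.6228, -0.0826, 0.3223]
eef_rot: [-0.1, 30.7, 100.2]
contact_force: [0.4, -0.2, -1.2]
gripper_width: 0.0004
t 15.65 pqz mm [258.9   0.7 322.3] alpha 30.7 F(f,a,z) [ 0.23  0.32 -1.2 ] J [ -22.   33.   29.  -53. -115.   22.] w 0.0
side lid 0.98 [ 0.397 -0.155  0.08 ] [ 0.311 -0.226  0.078] [ 0.497 -0.08   0.081]
side lid 0.85 [0.308 0.195 0.08 ] [0.221 0.122 0.077] [0.405 0.27  0.082]
side lid 0.59 [0.582 0.091 0.08 ] [0.492 0.018 0.075] [0.681 0.169 0.082]
side scissors 0.81 [ 0.722 -0.085  0.008] [ 0.602 -0.117  0.   ] [ 0.78  -0.04   0.012]
side glue 0.77 [0.631 0.275 0.058] [0.615 0.263 0.001] [0.736 0.471 0.111]
side spool 0.5 [0.53  0.235 0.051] [0.512 0.218 0.009] [0.555 0.261 0.053]
side z at front 0.07953615491182256 slope [-0.03886235  0.08220547] 2189
top lid 0.94 [0.587 0.102 0.078] [0.493 0.026 0.075] [0.679 0.172 0.081]
top lid 0.93 [0.311 0.208 0.078] [0.22  0.131 0.075] [0.405 0.275 0.081]
top lid 0.59 [ 0.478 -0.154  0.078] [ 0.432 -0.219  0.075] [ 0.502 -0.074  0.081]
top scissors 0.97 [ 0.719 -0.082  0.007] [ 0.599 -0.114  0.001] [ 0.781 -0.035  0.011]
top glue 0.72 [0.628 0.279 0.073] [0.612 0.265 0.01 ] [0.651 0.303 0.111]
top z at front 0.07806893198126413 slope [-0.00215886  0.07821044] 5454
```

View pics/h.png

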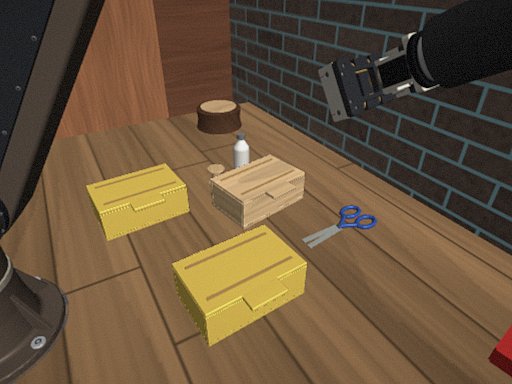

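The lid is flat shut (257,185), the hand is clear at (345,90), and the bystanders have not moved. Handing in.

```bash
python3 -c "
from plant import r
print(r.close_job())"
```

```text
the job is handed in; nothing more can be done
None
```

The plywood case is shut and the job is handed in; the robot clock read about 16 s of the 58 s allowed. I tipped the lid over with closed fingers from behind the lip and caught it from below at about 0.97 rad. I then lowered it on the fingers at about 0.2–0.3 rad/s and withdrew to the front.

**Lid:** The last top-camera check shows it flat, slope about -0.002 and top at 78 mm, the height expected for a shut lid. It read about 0.15 and 0.08 rad while still on the finger near the end.

**Bystanders:** The top camera puts the scissors and glue within about 3 mm of where they began. It did not report the spool in that last check. The side camera placed the spool at (0.530, 0.235), but it had not found it at the start. The only start reading is the top camera's (0.528, 0.243), so the spool check compares different views.

**Checks that disagreed or were weak:**
- The side-camera lid angle was unreliable at one step because the hand hid the lid: it read 0.58 rad where the finger position implied 0.49. I used the top camera from there on.
- The last side-camera slope fit gave -0.039, against -0.002 from the top, with case-wall points probably mixed in.
- The force readings carried about 1 N of noise, so contact with the lid was judged from its angle matching the finger position, not from measured force.

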